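Close the staining jar with its quick-thread cap

TASK

Close the white staining jar that stands in the bench clamp with the loose blue cap: set the cap level on the mouth, turn it backwards (anticlockwise seen from above) under light pressure until you feel the thread drop into place, then screw it down clockwise until it is fully home and snug, and let go. Do not press or wrench the cap hard before the thread has caught, and leave the oil bottle, the dish, the red-capped jar and the slide box where they are.

Things in the scene. Friction and masses are not known exactly. Their poses are not given: they have to be found in the camera images.
- cap_center (a point): Centre (half-way up) of the loose blue screw cap: round, 61 mm across with a ribbed edge, 25.5 mm high, about 45 g, lying on the bench open side down. z is its axis, up. Skirt 2.3 mm thick, 56 mm across inside; four inward lugs 90 degrees apart, 4 mm wide, 4.4 mm deep, from 5.6 to 9.3 mm above the skirt's foot. About 40 N of grip holds it well; the fingers slip on it when it is tight.
- cap_liner (a point): Centre of the white liner under the cap's top, on the cap's axis, 22 mm above the foot of the skirt and 9.25 mm above cap_center. z is the cap's axis, up. It lies on the jar's rim when the cap is home.
- jar_mouth (a point): Centre of the jar's mouth, level with its rim, always exactly 131 mm above the bench; z up, x and y tell nothing about the thread. The neck is 44 mm across, 53 mm over its thread (the cap goes on with 1.5 mm to spare all round), free for 33 mm below the rim; below it a white body 66 mm across, held fast in a grey clamp 112 mm across that cannot move.
- jar: The white staining jar. It closes clockwise seen from above, by a right-hand thread with 4 starts, 32 mm a turn, self-locking, 0.6 mm play. Where the thread starts round the neck differs each time and is not known from the pose (origin: centre of the jar's foot, 118 mm below the rim; z up).
- cap: The blue cap again; origin: centre of the foot of its skirt. Put on anyhow, its lugs ride on the thread, liner 9 to 13 mm above the rim, where stop ribs bar turning clockwise (a fall to 9 mm is only off a rib). Turned back by at most 80 degrees they pass the thread's start and fall to 5 to 6.5 mm, into pockets with 13 degrees of travel, a rib behind; from there 65 to 80 degrees clockwise make it tight.
- oil_bottle: Bystander: amber dropper bottle with black top, 34 mm across, 89 mm high; origin at the centre of its foot.
- dish: Bystander: small clear dish with pink filling, 59 mm across, 14 mm high; origin at the centre of its foot.
- red_jar: Bystander: white jar with a red cap, closed, 66 mm across, 121 mm high; origin at the centre of its foot.
- slide_box: Bystander: grey and blue slide box, 177 x 87 x 34 mm, long along its x; origin at the centre of its underside.
There are look-alikes about, which are no part of the job. Of the things like the part that bears jar_mouth, leave any that is orange, pink or purple; of the rest the larger one is meant.

How it is judged (in metres and radians):
On the way:
1. the thread has dropped into place: the cap is centred and level on the mouth with its liner less than 7.5 mm above the rim (z of cap_liner in the frame of jar_mouth between 0.002 and 0.0075 m and horizontal distance between cap_liner and jar_mouth below 0.004 m and angle between cap_liner's own z axis and vertical below 0.08 rad), for 0.1 s.
At the end, for the whole second after the job is handed in: The blue cap is screwed home on the jar: its liner within 1 mm of the rim, centred within 4 mm, level within 0.04 rad, at rest, and snug (bearing on the thread and the rim with more than 8 N in all) (z of cap_liner in the frame of jar_mouth below 0.001 m and horizontal distance between cap_liner and jar_mouth below 0.004 m and angle between cap_liner's own z axis and vertical below 0.04 rad and contact force between cap and jar above 8 N and linear speed of cap below 0.01 m/s); the robot touches nothing.
It fails at once if the cap is pressed or wrenched hard on the jar before the thread has pulled it down (z of cap_liner in the frame of jar_mouth above 0.002 m and contact force between cap and jar above 45 N).
It fails at once if a bystander is pushed more than 30 mm from its place (distance of any of oil_bottle, dish, red_jar, slide_box from where it was at the start of the episode above 0.03 m).
It also fails if it takes over 62 s, if anything falls off the work surface, if the arm or the gripper's body presses on something with over 40 N, if the wrist force passes 120 N, or if a joint passes its speed limit or range.

ROBOT

A 6-joint arm with a two-finger parallel gripper is mounted at the origin on the work surface. World frame = base frame: x ahead of the robot, y to its left, z up, the work surface at z = 0. Lengths are in mm, angles in rad, forces in N, time in s.
With the tool pointing down it reaches from about 325 to 850 mm from the base axis. Payload 15.5 kg.
Tool frame: the origin (TCP) lies midway between the tips of the shut fingers; the grasp point (between the pads) lies 19 mm behind it; z points along the fingers, y is the direction in which the jaws open and shut (so a half turn about z gives the same grasp; the last joint's range is limited). The gripper opens to 91 mm and grips with 3 to 60 N. Pads are 32 mm wide; open, the fingers measure 118 mm over their backs; the gripper's body (76 mm by 178 mm) begins 60 mm behind the grasp point.
Start: joints at [-1.262, 0.494, 1.345, -0, 1.302, -0.096], TCP at [245.573, -574.735, 213.915] pointing down, gripper open.
Joint ranges: [-2.91, 2.91], [-0.82, 2.16], [0.22, 2.67], [-1.22, 4.37], [0.12, 2.79], [-3.08, 3.08]. Speed limits (rad/s): [1.89, 1.89, 2.57, 3.01, 3.01, 3.01].

INTERFACE

Orientations are given as a unit quaternion [w, x, y, z].
In Python, from rig import bot, read_camera, sign_off gives the robot as it stands.
- The arm moves only by the tool jog_arm, never from a script. Its argument "series" is a list of rows, each a list of 2 entries, a list of its own where there are three numbers: the shift along the world's x, y, z in cm, then the turn about the world's z in degrees. In form: [[[dx, dy, dz], spin], ...]. A call has 1 to 5 rows; each row is the pose to reach, as a shift and turn from the pose commanded when the call began; what a row does not reach only later rows make up. A row lasts 1/12 s, in which the tool goes at most 41.7 mm and 7.16 degrees, less where a joint would pass 70% of its speed; a pose out of reach is approached as far as the arm can. A call with a gripper value outside its range is refused whole. "fingers" is the finger opening in cm, from 0 to 9.12, set as the call begins (left out, the last holds). The fingers move at their own pace and stop on an object; the grip force is fixed at half the most. Time passes only in rows, so rows that repeat a pose let the fingers close. It gives the time, the measured TCP pose, the force and the opening at its end, in the units of the state.
- bot.sense(): the state, without advancing time (a new reading comes with each control period).
- read_camera(name): name is "scene" or "top" or "wrist"; returns a dict with "color" (400x640x3 uint8, red, green, blue), "fx", "fy", "cx", "cy" (pixels), "T" (4x4, takes a point from camera to world coordinates). Camera axes: x right, y down, z forward; pixel columns grow to the right and rows downward; lengths in mm; the calibration is good to about 2 mm. The wrist camera is an equidistant fisheye: a pixel r from the principal point sees the ray r / f radians off the axis. A picture is of the moment at which its call begins. There is no depth.
- sign_off(): hands the job in, once; it reports no verdict.
The state is a dict: "time_s": time; "qpos": joint angles; "joint_vel": joint speeds; "joint_efforts": joint torques, N m; "tool_pos": TCP position; "eef_rot": TCP orientation; "contact_force": force on the tool from outside, world axes, zero at the start; "moment": the same for the moment, N m; "finger_gap": finger opening in mm.
Only numpy, scipy, OpenCV 4.12 (cv2) and the standard library are available. Lean on these libraries where they do the work, as an engineer would, in place of code of your own. Each camera call takes 0.05 s, during which the arm holds its last target. There are 200 camera calls.

## Working session

There is one attempt and no reset: what is moved stays moved. The work goes in short steps, Python scripts to look and compute and a tool call to move; the robot and the scene stay as the last step left them, time stands still between calls to the robot, and variables do not carry over. Pictures are saved under pics/ and viewed, about 8 in all and at most 12, crops included, and the job is handed in when it is done.

Besides the shell and the picture viewer there is one more tool, called after "Call:" by a JSON object that holds its "fn" and its "kwargs". jog_arm: Moves the arm, as the interface text tells. Its arguments: {"type":"object","properties":{"series":{"type":"array"},"fingers":{"type":"number"}},"required":["series"]}

```bash
mkdir -p pics; ls; cat > h.py <<'E'
import numpy as np,cv2
from rig import bot,read_camera,sign_off
def ray(c,u,v,fish=False):
    x=np.array([(u-c["cx"])/c["fx"],(v-c["cy"])/c["fy"]])
    if fish:
        t=np.linalg.norm(x);d=np.r_[x/max(t,1e-9)*np.sin(t),np.cos(t)]
    else: d=np.r_[x,1]
    T=np.array(c["T"]);return T[:3,3],T[:3,:3]@d
def onz(c,u,v,z,fish=False):
    o,d=ray(c,u,v,fish);return o+d*(z-o[2])/d[2]
def proj(c,p,fish=False):
    T=np.array(c["T"]);q=T[:3,:3].T@(np.array(p)-T[:3,3])
    if fish:
        r=np.hypot(*q[:2]);t=np.arctan2(r,q[2]);return c["cx"]+c["fx"]*t*q[0]/r,c["cy"]+c["fy"]*t*q[1]/r
    return c["cx"]+c["fx"]*q[0]/q[2],c["cy"]+c["fy"]*q[1]/q[2]
def save(c,n): cv2.imwrite("pics/"+n,c["color"][:,:,::-1])
E
python3 - <<'E'
from h import *
for n in("top","scene"):
    c=read_camera(n);save(c,n+"1.png");print(n,c["fx"],c["cx"],c["cy"],np.round(c["T"],3).tolist())
print(bot.sense())
E
```

```text
pics
top 375.9025610207547 325.2584198709485 198.14514386433734 [[0.003, -0.991, 0.137, 382.923], [-1.0, -0.005, -0.015, -53.856], [0.016, -0.137, -0.991, 911.2], [0.0, 0.0, 0.0, 1.0]]
scene 475.83309589686826 321.7265396117272 196.10881291243783 [[0.518, 0.713, -0.472, 1061.537], [0.855, -0.424, 0.298, -416.022], [0.012, -0.558, -0.829, 1063.078], [0.0, 0.0, 0.0, 1.0]]
{'time_s': 0.1, 'qpos': array([-1.26250830e+00,  4.94130965e-01,  1.34607347e+00,  2.80325030e-05,
        1.30251319e+00, -9.55103153e-02]), 'joint_vel': array([-1.30623074e-03, -1.14444436e-03, -1.25922313e-03, -1.13186436e-03,
       -2.12028073e-03,  9.64708323e-06]), 'joint_efforts': array([ 2.56337349e-03, -8.80235839e+01, -3.82544518e+01,  7.07960268e-02,
        4.82719671e-02,  8.98244423e-06]), 'tool_pos': array([ 245.47045917, -574.39716008,  213.39027375]), 'eef_rot': array([-5.60738232e-04,  9.79688095e-01,  2.00526608e-01, -4.62928019e-05]), 'contact_force': array([-0.91302093, -0.28716389,  0.05892689]), 'moment': array([-0.00365045, -0.0089977 ,  0.03694941]), 'finger_gap': 91.49053243288341}
```

View pics/top1.png

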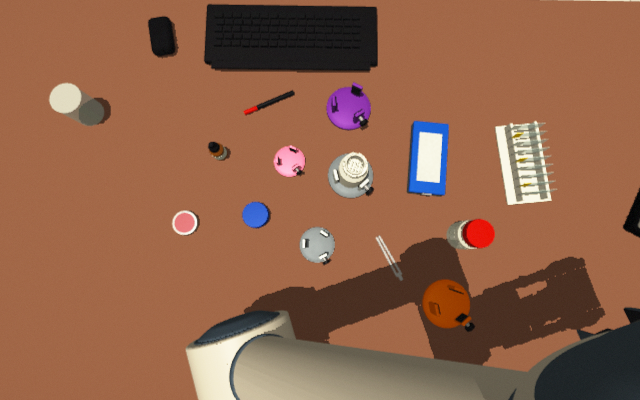

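View pics/scene1.png

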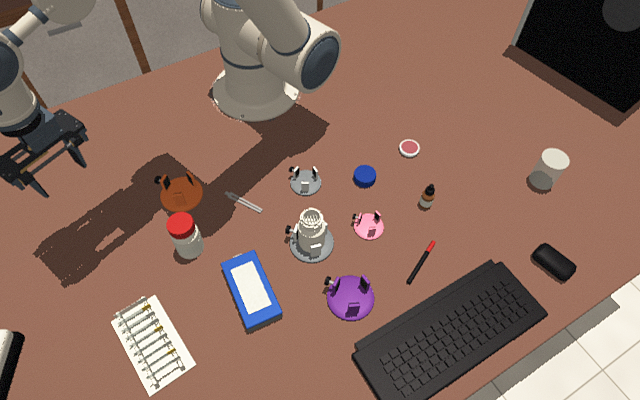

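The blue cap is at top (255,215) and scene (365,176), and it is the only one. There are five clamps in the top view: orange (447,303), pink (290,161), purple (349,108), small grey (318,245) and larger grey (351,175). The larger grey one fits, because it is neither orange, pink nor purple, it is the larger of the two left, and it holds the open white jar (mouth about (354,165)). I'll confirm that with one crop and measure from it.

```bash
python3 - <<'E'
from h import *
t=read_camera("top");s=read_camera("scene")
a=cv2.resize(t["color"][135:205,315:395],None,fx=5,fy=5,interpolation=cv2.INTER_CUBIC)
b=cv2.resize(s["color"][200:270,275:355],None,fx=5,fy=5,interpolation=cv2.INTER_CUBIC)
cv2.imwrite("pics/crop.png",np.hstack([a,b])[:,:,::-1])
for c,w in((t,(235,195,275,235)),(s,(345,160,385,195))):
    h=cv2.cvtColor(c["color"],cv2.COLOR_RGB2HSV);m=cv2.inRange(h,(105,120,40),(130,255,255))
    x0,y0,x1,y1=w;ys,xs=np.nonzero(m[y0:y1,x0:x1]);u,v=xs.mean()+x0,ys.mean()+y0
    print(u,v,len(xs),onz(c,u,v,13),onz(c,u,v,25.5))
E
```

```text
255.35647279549718 214.42401500938087 533 [466.63701004  99.38765974  13.        ] [465.47198175  97.25501224  25.5       ]
364.3424317617866 175.863523573201 403 [466.20669461  96.80304615  13.        ] [473.29343858  90.69843562  25.5       ]
```

View pics/crop.png

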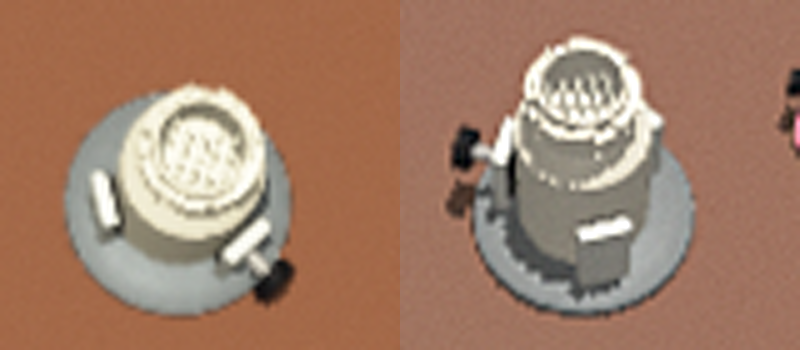

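The crop confirms it: the open jar stands in the larger grey clamp, with its rim centre at about top (355,163) and scene (312,216).

```bash
python3 - <<'E'
from h import *
t=read_camera("top");s=read_camera("scene")
print(onz(t,355.2,163.5,131),onz(s,311.8,215.6,131))
# cap: two-view silhouettes: project a cylinder and compare centroid
for p in [(466,98),(466,96)]:
  for c in(t,s):
    a=np.linspace(0,6.28,60);P=[proj(c,(p[0]+30.5*np.cos(x),p[1]+30.5*np.sin(x),z)) for x in a for z in(0,25.5)]
    h=cv2.convexHull(np.float32(P));m=cv2.moments(h);print(p,m['m10']/m['m00'],m['m01']/m['m00'],m['m00'])
E
```

```text
[ 565.1826145  -129.24368332  131.        ] [ 565.36727213 -128.39359285  131.        ]
(466, 98) 255.72715539591113 214.64396777109013 563.1643795204582
(466, 98) 364.67301194944747 175.71097754672317 436.10061885695904
(466, 96) 256.56642091171483 214.64687962973574 562.582554136985
(466, 96) 364.0689926432843 176.01090808285494 436.49659172212705
```

Call:
{"fn": "jog_arm", "kwargs": {"series": [[[1.3,4,0],0],[[2.6,8,0],0],[[3.9,12,0],0],[[5.2,16,0],0],[[6.2,19,0],0]]}}

```text
time_s: 0.72
tool_pos: [307.7, -381.9, 213.9]
eef_rot: [-0.0, 0.98, 0.201, 0.0]
contact_force: [0.1, -0.1, -0.8]
finger_gap: 90.9
```

Call:
{"fn": "jog_arm", "kwargs": {"series": [[[1.3,4,0],0],[[2.6,8,0],0],[[3.9,12,0],0],[[5.2,16,0],0],[[6.2,19,0],0]]}}

```text
time_s: 1.13
tool_pos: [369.6, -192.1, 214.0]
eef_rot: [-0.0, 0.98, 0.201, 0.0]
contact_force: [1.2, -0.5, -1.1]
finger_gap: 91.2
```

Call:
{"fn": "jog_arm", "kwargs": {"series": [[[1.3,4,0],0],[[2.6,8,0],0],[[3.9,12,0],0],[[5.2,16,0],0],[[6.2,19,0],0]]}}

```text
time_s: 1.55
tool_pos: [431.9, -2.0, 214.1]
eef_rot: [-0.0, 0.98, 0.201, 0.0]
contact_force: [1.1, -0.3, 0.4]
finger_gap: 91.0
```

Call:
{"fn": "jog_arm", "kwargs": {"series": [[[1.2,3.5,0],0],[[2.3,7,-2],0],[[3.4,10,-5],0],[[3.4,10,-8],0],[[3.4,10,-8],0]]}}

```text
time_s: 1.97
tool_pos: [463.2, 96.6, 129.9]
eef_rot: [-0.0, 0.979, 0.202, -0.003]
contact_force: [-1.9, 0.3, -1.3]
finger_gap: 91.2
```

```bash
python3 - <<'E'
from h import *
c=read_camera("wrist");save(c,"w1.png");s=bot.sense();print(s["tool_pos"],s["qpos"],c["fx"],c["cx"],c["cy"],np.round(c["T"],2).tolist())
h=cv2.cvtColor(c["color"],cv2.COLOR_RGB2HSV);m=cv2.inRange(h,(105,120,40),(130,255,255))
n,l,st,ce=cv2.connectedComponentsWithStats(m)
for i in range(1,n):
    if st[i,4]>300:print(st[i],ce[i],onz(c,*ce[i],25.5,True))
E
```

```text
[463.72622606  95.60541746 132.18106638] [ 7.71781646e-02  3.97323133e-01  1.80487518e+00 -1.16155449e-04
  9.44809592e-01  1.24263755e+00] 309.70691628693146 317.1988874435452 199.96412553019542 [[0.4, -0.89, -0.22, 523.63], [-0.92, -0.38, -0.09, 122.82], [-0.0, 0.24, -0.97, 300.22], [0.0, 0.0, 0.0, 1.0]]
[618 156  22  52 443] [630.17607223 179.78781038] [ 661.77114289 -295.010548     25.5       ]
[ 285  160   65   67 3398] [316.98145968 192.9967628 ] [467.0507045   99.49332193  25.5       ]
```

View pics/w1.png

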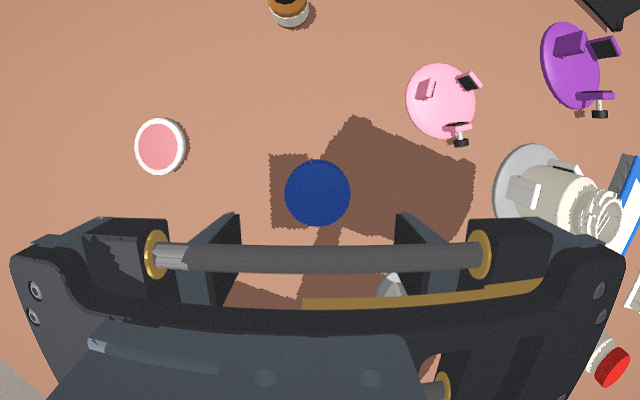

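The wrist picture shows the cap at (317,193), which works out to about (467,99). That agrees with the other views, so I'll grasp it.

Call:
{"fn": "jog_arm", "kwargs": {"series": [[[0.1,0.3,-3.5],0],[[0.1,0.3,-7],0],[[0.1,0.3,-10],0],[[0.1,0.3,-12],0],[[0.1,0.3,-13],0]]}}

```text
time_s: 2.43
tool_pos: [466.5, 97.1, 3.4]
eef_rot: [-0.0, 0.98, 0.2, -0.001]
contact_force: [-0.9, 0.2, 0.5]
finger_gap: 91.2
```

Call:
{"fn": "jog_arm", "kwargs": {"series": [[[0,0,0],0],[[0,0,0],0],[[0,0,0],0],[[0,0,0],0],[[0,0,0],0]], "fingers": 4.5}}

```text
time_s: 2.85
tool_pos: [467.3, 98.2, 5.1]
eef_rot: [0.0, 0.98, 0.2, 0.001]
contact_force: [-0.1, 0.9, 0.7]
finger_gap: 60.9
```

Call:
{"fn": "jog_arm", "kwargs": {"series": [[[0,0,0],0],[[0,0,0],0],[[0,0,0],0],[[0,0,0],0],[[0,0,0],0]]}}

```text
time_s: 3.27
tool_pos: [467.3, 98.2, 5.0]
eef_rot: [0.0, 0.98, 0.201, 0.001]
contact_force: [-0.7, -3.6, 14.8]
finger_gap: 60.1
```

Call:
{"fn": "jog_arm", "kwargs": {"series": [[[0,0,2],0],[[0,0,6],0],[[0,0,10],0],[[0,0,14],0],[[0,0,16],0]]}}

```text
time_s: 3.68
tool_pos: [467.7, 98.4, 168.7]
eef_rot: [0.0, 0.98, 0.201, 0.003]
contact_force: [1.3, -0.6, 0.1]
finger_gap: 60.2
```

Call:
{"fn": "jog_arm", "kwargs": {"series": [[[1.5,-3.5,0],0],[[3,-7,0],0],[[4.5,-10.5,0],0],[[6,-14,0],0],[[7.5,-17.5,0],0]]}}

```text
time_s: 4.1
tool_pos: [541.9, -78.5, 164.7]
eef_rot: [0.0, 0.98, 0.201, 0.0]
contact_force: [0.7, -0.2, -0.7]
finger_gap: 60.0
```

Call:
{"fn": "jog_arm", "kwargs": {"series": [[[0.8,-2,0],0],[[1.5,-3.5,0],0],[[1.5,-3.5,0],0],[[1.5,-3.5,0],0],[[1.5,-3.5,0],0]]}}

```text
time_s: 4.52
tool_pos: [556.0, -110.7, 164.0]
eef_rot: [-0.0, 0.98, 0.201, -0.0]
contact_force: [-0.9, 0.8, 0.3]
finger_gap: 60.2
```

```bash
python3 - <<'E'
from h import *
s=bot.sense();print(s["tool_pos"],s["qpos"],s["finger_gap"],s["contact_force"])
c=read_camera("wrist");t=read_camera("top");sc=read_camera("scene")
h=cv2.cvtColor(c["color"],cv2.COLOR_RGB2HSV);m=cv2.inRange(h,(105,120,40),(130,255,255))
n,l,st,ce=cv2.connectedComponentsWithStats(m)
for i in range(1,n):
    if st[i,4]>300:print(st[i],ce[i],onz(c,*ce[i],s["tool_pos"][2]+20.5,True))
f=lambda im,x,y,w,hh,k:cv2.resize(im["color"][y:y+hh,x:x+w],None,fx=k,fy=k,interpolation=cv2.INTER_CUBIC)
W=f(c,160,90,320,260,1.25);A=f(sc,260,150,100,100,4)
cv2.imwrite("pics/w2.png",np.hstack([W,cv2.copyMakeBorder(A[:325],0,325-min(325,A.shape[0]),0,0,0)])[:,:,::-1])
E
```

```text
[ 555.98266282 -110.68430254  163.9742469 ] [-3.02000242e-01  4.66992430e-01  1.55210549e+00  2.86537579e-04
  1.12321104e+00  8.64332576e-01] 60.152676886809125 [-0.86536939  0.79207608  0.29385314]
[ 465  141   87   78 2312] [511.58131488 179.1483564 ] [ 636.67865582 -195.24022115  184.4742469 ]
[ 262  191  112   54 4514] [317.12140009 222.11165264] [ 571.51134255 -103.26034788  184.4742469 ]
[ 268  274   99   24 1958] [317.09959142 284.39427988] [ 538.35728561 -117.42276576  184.4742469 ]
```

View pics/w2.png

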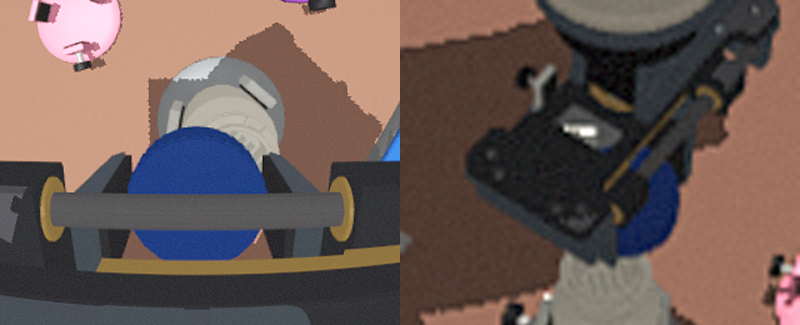

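The cap is held level in the jaws, about wrist (317,245), and it hides the rim. I'll back off so that the camera sees both the rim and the cap, then measure one against the other.

Call:
{"fn": "jog_arm", "kwargs": {"series": [[[-3.2,-2.4,0],0],[[-6.4,-4.9,0],0],[[-6.4,-4.9,0],0],[[-6.4,-4.9,0],0],[[-6.4,-4.9,0],0]]}}

```text
time_s: 5.08
tool_pos: [492.9, -160.4, 164.2]
eef_rot: [0.0, 0.98, 0.2, 0.0]
contact_force: [0.8, -1.1, -0.8]
finger_gap: 60.0
```

```bash
python3 - <<'E'
from h import *
from scipy.optimize import least_squares
s=bot.sense();p=s["tool_pos"];print(p,s["finger_gap"])
c=read_camera("wrist");save(c,"w3.png")
h=cv2.cvtColor(c["color"],cv2.COLOR_RGB2HSV);m=cv2.inRange(h,(105,120,40),(130,255,255))
m[:, :240]=0;m[:,400:]=0;m[:185]=0;m[310:]=0
ys,xs=np.nonzero(m);print("cap box",xs.min(),xs.max(),ys.min(),ys.max())
box=np.array([xs.min(),xs.max()+1,ys.min(),ys.max()+1])
a=np.linspace(0,2*np.pi,361);T=c["T"];ex=np.array([.9196,.393])
def bx(q):
    P=np.array([proj(c,(q[0]+30.5*np.cos(x),q[1]+30.5*np.sin(x),p[2]+z),True) for x in a for z in(-5,20.5)]);return np.array([P[:,0].min(),P[:,0].max(),P[:,1].min(),P[:,1].max()])
r=least_squares(lambda q:bx(q)-box,p[:2]);print("cap xy",r.x,r.fun,"off",r.x-p[:2])
for q in[(565.3,-128.8,131)]:print("pred rim",proj(c,q,True))
u,v=map(int,proj(c,(565.3,-128.8,131),True));x0,y0=max(u-80,0),max(v-65,0)
print(x0,y0);cv2.imwrite("pics/w3c.png",cv2.resize(c["color"][y0:y0+130,x0:x0+160],None,fx=5,fy=4.6,interpolation=cv2.INTER_CUBIC)[:,:,::-1])
E
```

```text
[ 492.92779943 -160.35379498  164.22423495] 60.011935252659256
cap box 262 373 191 297
cap xy [ 492.51995102 -160.21017256] [-1.41010623  1.41329237 -3.72977228  4.53328624] off [-0.40784841  0.14362242]
pred rim (np.float64(317.40797718641215), np.float64(105.6370396709758))
237 40
```

View pics/w3c.png

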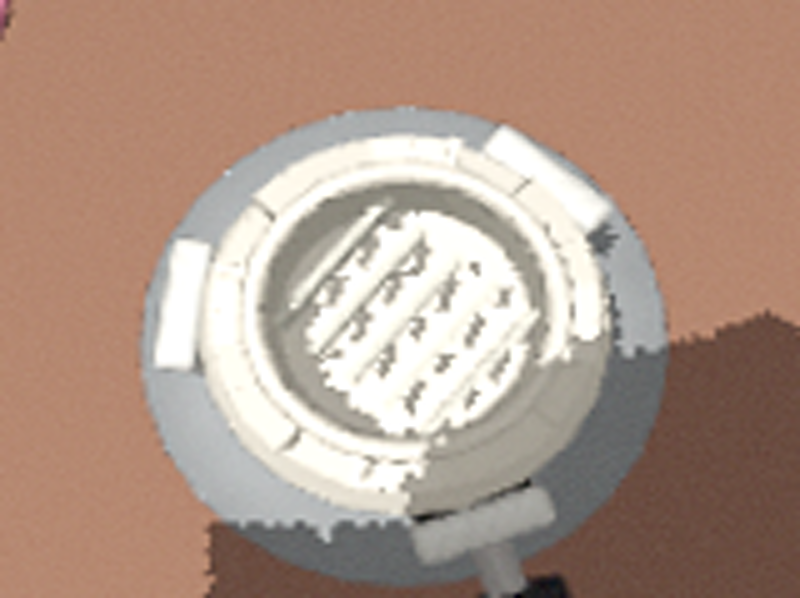

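The crop shows the rim ring with its opening centred at crop (405,311), which is wrist pixel (317.7,107.2). That is about 1.5 px from the prediction.

```bash
python3 - <<'E'
from h import *
from scipy.optimize import least_squares
s=bot.sense();p=s["tool_pos"]
c=read_camera("wrist");print("rim",onz(c,317.7,107.2,131,True))
a=np.linspace(0,2*np.pi,361);ex=np.array([.9196,.393]);ey=np.array([.393,-.9196])
R=cv2.Rodrigues
def bx(q,zt=20.5,rad=30.5):
    P=np.array([proj(c,(*(p[:2]+q[0]*ex+q[1]*ey+rad*np.array([np.cos(x),np.sin(x)])),p[2]+z),True) for x in a for z in(zt-25.5,zt)]);return np.array([P[:,0].min(),P[:,0].max(),P[:,1].min()])
for zt,rad in((20.5,30.5),(20.5,29.8),(17,30.5)):
    r=least_squares(lambda q:bx(q,zt,rad)-[262,374,191],[0,0]);print(zt,rad,r.x,r.fun,p[:2]+r.x[0]*ex+r.x[1]*ey)
sc=read_camera("scene");h=cv2.cvtColor(sc["color"],cv2.COLOR_RGB2HSV);m=cv2.inRange(h,(105,120,40),(130,255,255))
u,v=map(int,proj(sc,(p[0],p[1],p[2]+8)));print(u,v)
print("scene foot/top pred",[proj(sc,(p[0],p[1],p[2]+z)) for z in(-5,20.5)])
cv2.imwrite("pics/s3.png",cv2.resize(sc["color"][v-50:v+50,u-60:u+60],None,fx=6,fy=6,interpolation=cv2.INTER_CUBIC)[:,:,::-1])
E
```

```text
rim [ 564.75113644 -129.14293755  131.        ]
20.5 30.5 [-2.60431748 -0.26674503] [-1.1472666   1.14842916  0.1597977 ] [ 490.76197996 -160.9233699 ]
20.5 29.8 [-1.80577074 -0.26827318] [ 0.04861152 -0.04866003 -0.00659508] [ 491.49572297 -160.60813575]
17 30.5 [-3.2388898  -0.25844525] [ 0.02458144 -0.02460601 -0.00332235] [ 490.18168907 -161.18038931]
283 189
scene foot/top pred [(np.float64(283.90850334484554), np.float64(192.24852657727695)), (np.float64(283.3032549929097), np.float64(185.85935713229796))]
```

View pics/s3.png

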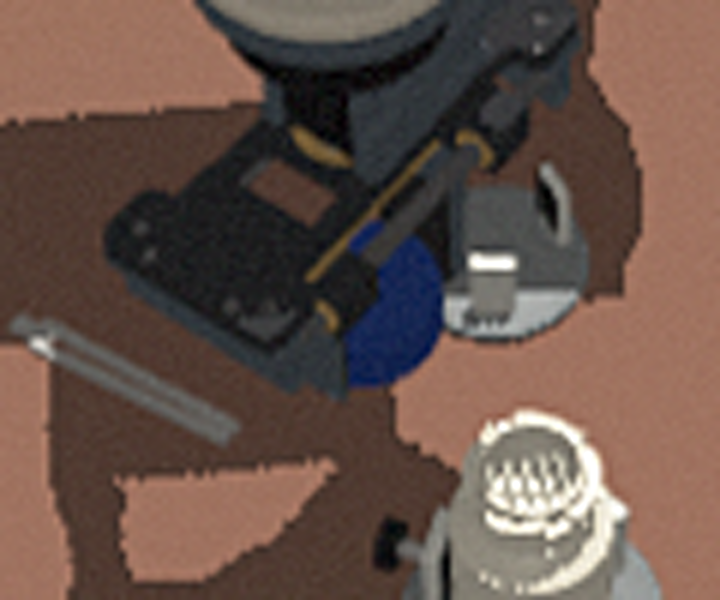

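Call:
{"fn": "jog_arm", "kwargs": {"series": [[[3.6,1.5,0],0],[[7.3,3.2,0],0],[[7.3,3.2,0],0],[[7.3,3.2,-1],0],[[7.3,3.2,-2],0]]}}

```text
time_s: 5.65
tool_pos: [565.8, -128.1, 143.0]
eef_rot: [0.0, 0.98, 0.201, 0.0]
contact_force: [-0.1, -0.0, -1.6]
finger_gap: 59.7
```

Call:
{"fn": "jog_arm", "kwargs": {"series": [[[0,0,0],0],[[0,0,0],0],[[0,0,-0.3],0],[[0,0,-0.6],0],[[0,0,-0.6],0]]}}

```text
time_s: 6.07
tool_pos: [565.2, -128.9, 137.6]
eef_rot: [-0.0, 0.98, 0.2, -0.0]
contact_force: [-0.2, 0.0, -1.6]
finger_gap: 60.2
```

Call:
{"fn": "jog_arm", "kwargs": {"series": [[[0,0,-0.1],0],[[0,0,-0.2],0],[[0,0,-0.3],0],[[0,0,-0.4],0],[[0,0,-0.4],0]]}}

```text
time_s: 6.48
tool_pos: [565.5, -128.7, 133.7]
eef_rot: [-0.0, 0.98, 0.201, -0.0]
contact_force: [0.5, 0.4, -0.6]
finger_gap: 59.9
```

Call:
{"fn": "jog_arm", "kwargs": {"series": [[[0.05,0,-0.1],0],[[0.05,0,-0.2],0],[[0.05,0,-0.3],0],[[0.05,0,-0.4],0],[[0.05,0,-0.4],0]]}}

```text
time_s: 6.9
tool_pos: [566.0, -128.7, 129.7]
eef_rot: [-0.0, 0.98, 0.201, -0.0]
contact_force: [0.4, 0.3, -0.6]
finger_gap: 60.1
```

Call:
{"fn": "jog_arm", "kwargs": {"series": [[[0,0,-0.05],0],[[0,0,-0.1],0],[[0,0,-0.15],0],[[0,0,-0.2],0],[[0,0,-0.2],0]]}}

```text
time_s: 7.32
tool_pos: [566.0, -128.7, 127.8]
eef_rot: [-0.0, 0.98, 0.201, -0.0]
contact_force: [0.8, 0.0, -1.6]
finger_gap: 60.0
```

Call:
{"fn": "jog_arm", "kwargs": {"series": [[[0,0,-0.05],0],[[0,0,-0.1],0],[[0,0,-0.15],0],[[0,0,-0.15],0],[[0,0,-0.15],0]]}}

```text
time_s: 7.73
tool_pos: [566.0, -128.7, 126.4]
eef_rot: [-0.0, 0.98, 0.201, -0.0]
contact_force: [0.8, 0.6, -0.2]
finger_gap: 60.1
```

Call:
{"fn": "jog_arm", "kwargs": {"series": [[[0,0,-0.05],0],[[0,0,-0.1],0],[[0,0,-0.1],0],[[0,0,-0.1],0],[[0,0,-0.1],0]]}}

```text
time_s: 8.15
tool_pos: [566.1, -128.8, 125.4]
eef_rot: [-0.0, 0.98, 0.201, -0.0]
contact_force: [1.3, 0.3, -0.1]
finger_gap: 60.0
```

Call:
{"fn": "jog_arm", "kwargs": {"series": [[[0,0,-0.05],0],[[0,0,-0.1],0],[[0,0,-0.1],0],[[0,0,-0.1],0],[[0,0,-0.1],0]]}}

```text
time_s: 8.57
tool_pos: [566.1, -128.7, 124.4]
eef_rot: [-0.0, 0.98, 0.201, -0.0]
contact_force: [0.5, 0.6, 0.2]
finger_gap: 60.3
```

Call:
{"fn": "jog_arm", "kwargs": {"series": [[[0,0,-0.05],0],[[0,0,-0.1],0],[[0,0,-0.1],0],[[0,0,-0.1],0],[[0,0,-0.1],0]]}}

```text
time_s: 8.98
tool_pos: [566.1, -128.7, 123.5]
eef_rot: [0.0, 0.98, 0.201, 0.0]
contact_force: [-0.9, 0.3, 1.6]
finger_gap: 60.2
```

Call:
{"fn": "jog_arm", "kwargs": {"series": [[[0,0,-0.05],0],[[0,0,-0.05],0],[[0,0,-0.1],0],[[0,0,-0.1],0],[[0,0,-0.1],0]]}}

```text
time_s: 9.4
tool_pos: [566.2, -128.8, 123.1]
eef_rot: [0.0, 0.98, 0.201, 0.0]
contact_force: [-3.2, 1.2, 11.9]
finger_gap: 59.9
```

There is contact at about 12 N. Now I'll turn back in small steps and watch the force.

Call:
{"fn": "jog_arm", "kwargs": {"series": [[[0,0,0],2],[[0,0,0],4],[[0,0,0],6],[[0,0,0],6]]}}

```text
time_s: 9.73
tool_pos: [566.6, -128.9, 123.1]
eef_rot: [0.0, 0.968, 0.253, 0.001]
contact_force: [-0.6, 0.0, 9.9]
finger_gap: 60.4
```

Call:
{"fn": "jog_arm", "kwargs": {"series": [[[0,0,0],3],[[0,0,0],6],[[0,0,0],8],[[0,0,0],8]]}}

```text
time_s: 10.07
tool_pos: [566.9, -129.0, 123.5]
eef_rot: [0.001, 0.948, 0.32, 0.001]
contact_force: [-0.3, 1.4, 15.5]
finger_gap: 60.2
```

Call:
{"fn": "jog_arm", "kwargs": {"series": [[[0,0,0.02],3],[[0,0,0.05],6],[[0,0,0.07],9],[[0,0,0.07],9]]}}

```text
time_s: 10.4
tool_pos: [567.0, -128.9, 124.3]
eef_rot: [0.001, 0.919, 0.393, 0.001]
contact_force: [-0.9, 1.4, 17.7]
finger_gap: 60.4
```

Call:
{"fn": "jog_arm", "kwargs": {"series": [[[0,0,0.05],3],[[0,0,0.07],6],[[0,0,0.1],9],[[0,0,0.1],9]]}}

```text
time_s: 10.73
tool_pos: [566.8, -128.8, 125.2]
eef_rot: [0.001, 0.886, 0.464, 0.001]
contact_force: [-0.2, 1.3, 15.7]
finger_gap: 60.1
```

Call:
{"fn": "jog_arm", "kwargs": {"series": [[[0,0,0.03],3],[[0,0,0.06],6],[[0,0,0.08],9],[[0,0,0.08],9]]}}

```text
time_s: 11.07
tool_pos: [566.8, -128.7, 126.0]
eef_rot: [0.001, 0.846, 0.532, 0.001]
contact_force: [-1.6, 2.5, 15.6]
finger_gap: 60.2
```

Call:
{"fn": "jog_arm", "kwargs": {"series": [[[0,0,0.03],3],[[0,0,0.06],6],[[0,0,0.08],9],[[0,0,0.08],9]]}}

```text
time_s: 11.4
tool_pos: [566.7, -128.8, 126.3]
eef_rot: [0.001, 0.802, 0.597, 0.001]
contact_force: [-0.1, 0.6, 7.1]
finger_gap: 60.3
```

Call:
{"fn": "jog_arm", "kwargs": {"series": [[[0,0,0],3],[[0,0,0],6],[[0,0,0],9],[[0,0,0],9]]}}

```text
time_s: 11.73
tool_pos: [566.0, -128.7, 125.6]
eef_rot: [-0.0, 0.753, 0.658, -0.0]
contact_force: [0.6, 0.7, 0.2]
finger_gap: 59.8
```

Call:
{"fn": "jog_arm", "kwargs": {"series": [[[0,0,-0.1],0],[[0,0,-0.2],0],[[0,0,-0.2],0],[[0,0,-0.2],0]]}}

```text
time_s: 12.07
tool_pos: [566.0, -128.7, 123.6]
eef_rot: [-0.0, 0.754, 0.657, -0.0]
contact_force: [-0.1, 0.9, 1.0]
finger_gap: 60.4
```

Call:
{"fn": "jog_arm", "kwargs": {"series": [[[0,0,-0.05],0],[[0,0,-0.1],0],[[0,0,-0.1],0],[[0,0,-0.1],0]]}}

```text
time_s: 12.4
tool_pos: [566.0, -128.7, 122.7]
eef_rot: [-0.0, 0.754, 0.657, -0.0]
contact_force: [-0.4, 0.5, -0.1]
finger_gap: 60.1
```

Call:
{"fn": "jog_arm", "kwargs": {"series": [[[0,0,-0.05],0],[[0,0,-0.1],0],[[0,0,-0.1],0],[[0,0,-0.1],0]]}}

```text
time_s: 12.73
tool_pos: [566.0, -128.7, 121.7]
eef_rot: [-0.0, 0.754, 0.657, -0.0]
contact_force: [0.5, -0.1, 0.1]
finger_gap: 60.3
```

Call:
{"fn": "jog_arm", "kwargs": {"series": [[[0,0,-0.05],0],[[0,0,-0.1],0],[[0,0,-0.1],0],[[0,0,-0.1],0]]}}

```text
time_s: 13.07
tool_pos: [566.0, -128.7, 120.7]
eef_rot: [-0.0, 0.754, 0.657, -0.0]
contact_force: [0.5, 0.5, -0.1]
finger_gap: 60.5
```

Call:
{"fn": "jog_arm", "kwargs": {"series": [[[0,0,-0.05],0],[[0,0,-0.1],0],[[0,0,-0.1],0],[[0,0,-0.1],0]]}}

```text
time_s: 13.4
tool_pos: [566.1, -128.7, 119.8]
eef_rot: [0.0, 0.754, 0.657, 0.0]
contact_force: [0.1, -0.1, 1.8]
finger_gap: 60.2
```

Call:
{"fn": "jog_arm", "kwargs": {"series": [[[0,0,-0.05],0],[[0,0,-0.05],0],[[0,0,-0.05],0]]}}

```text
time_s: 13.65
tool_pos: [566.2, -128.8, 119.7]
eef_rot: [0.0, 0.754, 0.657, 0.0]
contact_force: [-2.7, 0.5, 8.8]
finger_gap: 60.1
```

The cap is in the pocket: liner about 5.7 mm, contact felt. Now clockwise, lowering with the pitch of 0.089 mm per degree.

Call:
{"fn": "jog_arm", "kwargs": {"series": [[[0,0,0],-3],[[0,0,0],-6],[[0,0,0],-8],[[0,0,0],-8]]}}

```text
time_s: 13.98
tool_pos: [566.0, -128.7, 119.1]
eef_rot: [-0.0, 0.798, 0.602, -0.0]
contact_force: [0.7, -0.1, -0.0]
finger_gap: 59.9
```

Call:
{"fn": "jog_arm", "kwargs": {"series": [[[0,0,-0.03],-3],[[0,0,-0.06],-6],[[0,0,-0.07],-8],[[0,0,-0.07],-8]]}}

```text
time_s: 14.32
tool_pos: [566.1, -128.7, 118.4]
eef_rot: [-0.0, 0.838, 0.545, -0.0]
contact_force: [-0.4, 0.1, -0.5]
finger_gap: 60.0
```

Call:
{"fn": "jog_arm", "kwargs": {"series": [[[0,0,-0.03],-3],[[0,0,-0.06],-6],[[0,0,-0.07],-8],[[0,0,-0.07],-8]]}}

```text
time_s: 14.65
tool_pos: [566.0, -128.7, 117.7]
eef_rot: [-0.0, 0.874, 0.486, -0.0]
contact_force: [-0.1, -0.8, 0.2]
finger_gap: 60.2
```

Call:
{"fn": "jog_arm", "kwargs": {"series": [[[0,0,-0.03],-3],[[0,0,-0.06],-6],[[0,0,-0.08],-9],[[0,0,-0.08],-9]]}}

```text
time_s: 14.98
tool_pos: [566.0, -128.7, 116.9]
eef_rot: [-0.0, 0.909, 0.416, -0.0]
contact_force: [0.4, 0.9, 0.0]
finger_gap: 59.9
```

Call:
{"fn": "jog_arm", "kwargs": {"series": [[[0,0,-0.03],-3],[[0,0,-0.06],-6],[[0,0,-0.08],-9],[[0,0,-0.08],-9]]}}

```text
time_s: 15.32
tool_pos: [566.0, -128.7, 116.2]
eef_rot: [-0.0, 0.939, 0.344, -0.0]
contact_force: [-0.9, 0.6, 0.3]
finger_gap: 60.5
```

Call:
{"fn": "jog_arm", "kwargs": {"series": [[[0,0,-0.03],-3],[[0,0,-0.06],-6],[[0,0,-0.08],-9],[[0,0,-0.08],-9]]}}

```text
time_s: 15.65
tool_pos: [566.1, -128.7, 115.4]
eef_rot: [-0.0, 0.963, 0.269, -0.0]
contact_force: [0.9, 0.3, -0.5]
finger_gap: 60.0
```

Call:
{"fn": "jog_arm", "kwargs": {"series": [[[0,0,-0.03],-3],[[0,0,-0.05],-6],[[0,0,-0.07],-8],[[0,0,-0.07],-8]]}}

```text
time_s: 15.98
tool_pos: [566.1, -128.7, 114.7]
eef_rot: [0.0, 0.979, 0.202, 0.0]
contact_force: [0.4, -0.3, -0.7]
finger_gap: 59.9
```

Call:
{"fn": "jog_arm", "kwargs": {"series": [[[0,0,-0.02],-2],[[0,0,-0.04],-4],[[0,0,-0.05],-6],[[0,0,-0.05],-6]]}}

```text
time_s: 16.32
tool_pos: [566.1, -128.7, 114.2]
eef_rot: [0.0, 0.989, 0.15, 0.0]
contact_force: [-0.1, -0.2, -0.3]
finger_gap: 60.2
```

```bash
python3 -c "
from h import *
s=bot.sense();print(s['moment'],s['contact_force'],s['tool_pos'])"
```

```text
[ 0.02795315 -0.01991823 -0.03188787] [-0.10143588 -0.19968486 -0.2816314 ] [ 566.09156568 -128.73283742  114.22690633]
```

Call:
{"fn": "jog_arm", "kwargs": {"series": [[[0,0,-0.02],-2],[[0,0,-0.03],-4],[[0,0,-0.04],-6],[[0,0,-0.04],-6]]}}

```text
time_s: 16.65
tool_pos: [566.5, -129.0, 114.1]
eef_rot: [0.0, 0.995, 0.098, 0.0]
contact_force: [1.1, -1.1, 1.5]
finger_gap: 60.4
```

```bash
python3 -c "
from h import *
s=bot.sense();print(s['moment'],s['contact_force'],s['tool_pos'])"
```

```text
[-0.20278788 -0.24296885 -0.03700339] [ 1.06613953 -1.06042208  1.52959053] [ 566.4589728  -128.95553172  114.09628223]
```

Call:
{"fn": "jog_arm", "kwargs": {"series": [[[0,0,0],-2],[[0,0,0],-4],[[0,0,0],-6],[[0,0,0],-6]]}}

```text
time_s: 16.98
tool_pos: [566.6, -129.1, 114.0]
eef_rot: [0.0, 0.999, 0.046, 0.0]
contact_force: [1.9, -3.5, -0.2]
finger_gap: 60.5
```

```bash
python3 -c "
from h import *
s=bot.sense();print(s['moment'],s['contact_force'],s['tool_pos'])"
```

```text
[-0.39305799 -0.44787679  0.37000256] [ 1.90401928 -3.47460974 -0.21142908] [ 566.58890179 -129.06421128  114.00628204]
```

Torque is building (0.37 N m), so the cap is seating. I'll tighten further.

Call:
{"fn": "jog_arm", "kwargs": {"series": [[[0,0,0],-3],[[0,0,0],-6],[[0,0,0],-6]]}}

```text
time_s: 17.23
tool_pos: [566.7, -129.2, 114.1]
eef_rot: [0.0, 1.0, -0.007, 0.001]
contact_force: [3.0, -4.2, 1.1]
finger_gap: 59.8
```

```bash
python3 -c "
from h import *
s=bot.sense();print(s['moment'],s['contact_force'],s['tool_pos'],s['qpos'][5])"
```

```text
[-0.77495074 -0.55037345  0.78513764] [ 3.0183348  -4.20255473  1.07059014] [ 566.67356291 -129.20625662  114.05372304] 1.2578968751532529
```

Call:
{"fn": "jog_arm", "kwargs": {"series": [[[0,0,0],-4],[[0,0,0],-8],[[0,0,0],-12],[[0,0,0],-12]]}}

```text
time_s: 17.57
tool_pos: [566.9, -129.5, 114.2]
eef_rot: [0.001, 0.994, -0.112, 0.001]
contact_force: [2.9, -7.0, 0.4]
finger_gap: 60.5
```

```bash
python3 -c "
from h import *
s=bot.sense();print(s['moment'],s['contact_force'],s['tool_pos'],s['eef_rot'])"
```

```text
[-1.22566645 -0.59207743  0.58124317] [ 2.89960934 -6.9927835   0.41119275] [ 566.8963845  -129.54982791  114.18143411] [ 6.50352104e-04  9.93731999e-01 -1.11783071e-01  9.14290536e-04]
```

The torque has levelled off while the fingers slip, so the cap is tight. Releasing, retreating upward and checking.

Call:
{"fn": "jog_arm", "kwargs": {"series": [[[0,0,0],-12],[[0,0,0],-12],[[0,0,0],-12],[[0,0,0],-12],[[0,0,0],-12]], "fingers": 9.1}}

```text
time_s: 17.98
tool_pos: [565.9, -128.6, 113.7]
eef_rot: [-0.0, 0.977, -0.213, -0.0]
contact_force: [-0.2, -0.9, 1.0]
finger_gap: 89.7
```

Call:
{"fn": "jog_arm", "kwargs": {"series": [[[0,0,2],0],[[0,0,5],0],[[-3,0,9],0],[[-6,0,10],0],[[-6,0,10],0]]}}

```text
time_s: 18.4
tool_pos: [502.8, -128.5, 217.1]
eef_rot: [0.0, 0.977, -0.213, 0.001]
contact_force: [2.8, -0.5, 0.8]
finger_gap: 90.7
```

```bash
python3 - <<'E'
from h import *
s=bot.sense();print(s["tool_pos"],s["contact_force"],s["moment"])
c=read_camera("wrist");sc=read_camera("scene");t=read_camera("top")
for n,k,f in(("w",c,True),("s",sc,False),("t",t,False)):
    h=cv2.cvtColor(k["color"],cv2.COLOR_RGB2HSV);m=cv2.inRange(h,(105,120,40),(130,255,255))
    u,v=map(int,proj(k,(565,-129,134.5),f));M=np.zeros_like(m);M[max(v-50,0):v+50,max(u-60,0):u+60]=255;m&=M
    nn,l,st,ce=cv2.connectedComponentsWithStats(m)
    i=1+st[1:,4].argmax();hull=cv2.convexHull(np.argwhere(l==i)[:,::-1].astype(np.int32));mm=cv2.moments(hull)
    print(n,st[i],mm['m10']/mm['m00'],mm['m01']/mm['m00'])
    a=np.linspace(0,6.28,90)
    for z in(109,112,115):
        P=np.float32([proj(k,(565+30.2*np.cos(x),-129+30.2*np.sin(x),z+zz),f) for x in a for zz in(0,25.5)]);H=cv2.convexHull(P);mm=cv2.moments(H);b=np.r_[P.min(0),np.ptp(P,axis=0)];print("  pred",z,b.round(1),mm['m10']/mm['m00'],mm['m01']/mm['m00'])
g=lambda k,x,y,w,hh,f:cv2.resize(k["color"][y:y+hh,x:x+w],(w*f,hh*f),interpolation=cv2.INTER_CUBIC)
u,v=map(int,proj(c,(565,-129,120),True));x,y=max(u-65,0),max(v-65,0)
u,v=map(int,proj(sc,(565,-129,100)))
cv2.imwrite("pics/end.png",np.hstack([g(c,x,y,130,130,3),cv2.resize(g(sc,u-45,v-45,90,90,4),(390,390))])[:,:,::-1])
E
```

```text
[ 502.77155019 -128.54298192  217.07530468] [ 2.82564753 -0.47521757  0.80994196] [ 0.01062512 -0.08876487  0.0447554 ]
w [ 251  102   72   72 4072] 286.7941467028896 137.3551905820367
  pred 109 [249.9 100.1  73.2  73.1] 286.50322847290676 136.6816417157398
  pred 112 [249.1  99.8  74.1  74. ] 286.14902020731495 136.79070306419547
  pred 115 [248.3  99.5  74.9  74.9] 285.78669909061307 136.90233123446478
s [299 205  26  27 562] 311.3957750854302 218.05840323081702
  pred 109 [298.3 203.7  26.4  28.1] 311.50504880299275 217.7283070062401
  pred 112 [298.3 203.   26.4  28.1] 311.4979701608107 217.05157738838022
  pred 115 [298.2 202.3  26.5  28.2] 311.4908544605338 216.37177635342402Traceback (most recent call last):
  File "<stdin>", line 8, in <module>
ValueError: attempt to get argmax of an empty sequence
```

The numbers match a cap that is fully home (foot at z = 109). I'll regrip once to test the tightness.

Call:
{"fn": "jog_arm", "kwargs": {"series": [[[3,0,0],0],[[6,0,-3],0],[[6,0,-6],0],[[6,0,-9],0],[[6,0,-10],0]]}}

```text
time_s: 18.97
tool_pos: [564.6, -127.8, 108.8]
eef_rot: [-0.0, 0.977, -0.214, -0.003]
contact_force: [-1.0, 0.7, -1.4]
finger_gap: 91.1
```

Call:
{"fn": "jog_arm", "kwargs": {"series": [[[0,0,0],0],[[0,0,0],0],[[0,0,0],0],[[0,0,0],0],[[0,0,0],0]], "fingers": 4.5}}

```text
time_s: 19.38
tool_pos: [566.6, -129.5, 115.3]
eef_rot: [0.001, 0.977, -0.215, 0.001]
contact_force: [-12.1, -31.6, 4.1]
finger_gap: 61.1
```

Call:
{"fn": "jog_arm", "kwargs": {"series": [[[0,0,0],0],[[0,0,0],0],[[0,0,0],0],[[0,0,0],-3],[[0,0,0],-6]]}}

```text
time_s: 19.8
tool_pos: [567.1, -130.3, 115.3]
eef_rot: [0.001, 0.964, -0.266, 0.002]
contact_force: [-1.2, -10.5, 1.7]
finger_gap: 60.3
```

```bash
python3 -c "
from h import *
s=bot.sense();print(s['moment'],s['contact_force'],s['tool_pos'],s['finger_gap'])"
```

```text
[-1.85601241  0.28050632  1.31775837] [ -1.19659839 -10.53140484   1.7375011 ] [ 567.12546685 -130.30858339  115.33574171] 60.34655842374227
```

Call:
{"fn": "jog_arm", "kwargs": {"series": [[[0,0,0],-4],[[0,0,0],-8],[[0,0,0],-8]]}}

```text
time_s: 20.05
tool_pos: [566.9, -130.4, 115.3]
eef_rot: [0.001, 0.942, -0.334, 0.002]
contact_force: [-1.3, -11.3, 2.2]
finger_gap: 60.3
```

```bash
python3 -c "
from h import *
s=bot.sense();print(s['moment'],s['contact_force'],s['tool_pos'],s['finger_gap'])"
```

```text
[-2.0124639   0.19393866  0.7628037 ] [ -1.3208751  -11.27776276   2.24574285] [ 566.93842589 -130.44898399  115.28160093] 60.302238135513896
```

The torque peaked at 1.3 N m and then slipped, so the cap is tight. I'll release, retreat and take a final look.

Call:
{"fn": "jog_arm", "kwargs": {"series": [[[0,0,0],-8],[[0,0,0],-8],[[0,0,0],-8],[[0,0,0],-8],[[0,0,0],-8]], "fingers": 9.1}}

```text
time_s: 20.47
tool_pos: [566.1, -128.7, 114.0]
eef_rot: [-0.0, 0.918, -0.396, 0.0]
contact_force: [-0.1, 1.1, 0.4]
finger_gap: 89.8
```

Call:
{"fn": "jog_arm", "kwargs": {"series": [[[0,0,2],0],[[0,0,5],0],[[-3,0,9],0],[[-6,0,11],0],[[-6,0,11],0]]}}

```text
time_s: 20.88
tool_pos: [503.6, -128.8, 228.0]
eef_rot: [0.0, 0.918, -0.397, 0.002]
contact_force: [2.5, -0.4, 0.9]
finger_gap: 91.0
```

```bash
python3 - <<'E'
from h import *
s=bot.sense();print(s["tool_pos"],s["finger_gap"],s["contact_force"])
c=read_camera("wrist");sc=read_camera("scene")
for n,k,f in(("w",c,True),("s",sc,False)):
    h=cv2.cvtColor(k["color"],cv2.COLOR_RGB2HSV);m=cv2.inRange(h,(105,120,40),(130,255,255))
    u,v=map(int,proj(k,(565,-129,134.5),f));M=np.zeros_like(m);M[max(v-50,0):v+50,max(u-60,0):u+60]=255;m&=M
    nn,l,st,ce=cv2.connectedComponentsWithStats(m);i=1+st[1:,4].argmax();print(n,st[i])
    a=np.linspace(0,6.28,90)
    for z in(109,112):
        P=np.float32([proj(k,(565+30.2*np.cos(x),-129+30.2*np.sin(x),z+zz),f) for x in a for zz in(0,25.5)]);print("  pred",z,np.r_[P.min(0),np.ptp(P,axis=0)].round(1))
cv2.imwrite("pics/end.png",np.hstack([cv2.resize(c["color"][50:230,180:400],(440,360)),cv2.resize(sc["color"][170:260,265:355],(360,360),interpolation=cv2.INTER_CUBIC)])[:,:,::-1])
E
```

```text
[ 503.61121738 -128.7530931   228.03735985] 90.9609444528118 [ 2.54281893 -0.35868168  0.89817607]
w [ 233  120   70   69 3670]
  pred 109 [231.9 118.8  70.   69.3]
  pred 112 [231.  118.7  70.8  70. ]
s [298 205  27  27 561]
  pred 109 [298.3 203.7  26.4  28.1]
  pred 112 [298.3 203.   26.4  28.1]
```

View pics/end.png

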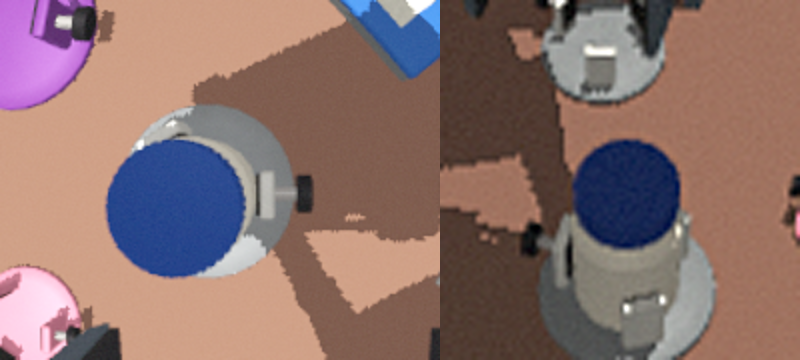

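The cap sits level and centred on the jar, at wrist pixel (268,154) and scene pixel (311,218), and the gripper is clear.

```bash
python3 -c "
from rig import sign_off
print(sign_off())"
```

```text
the job is handed in; nothing more can be done
None
```

The blue cap is screwed down on the white staining jar in the larger grey clamp, and the job was handed in at about 21 s of the 62 s allowed. `sign_off` gave no verdict.

- **Starting the thread:** I set the cap on the mouth with about 12 N and turned it back roughly 55°. The highest force I read was 18 N, against the 45 N limit. The thread then dropped into place with the liner about 5.7 mm above the rim.
- **Screwing down:** I turned the cap clockwise until the fingers slipped on it. I then gripped it again as a test, and the torque reached 1.3 N m before the fingers slipped. That is my only evidence that the cap is snug, because the force on the jar itself can't be measured directly.
- **Last checks:** The outline in the wrist and scene cameras matches a fully seated, centred cap (foot at about 109 mm) to within 1 to 2 pixels. The fingers are open and well clear.
- **Not checked or not clean:**
    - The final check with the top camera failed because it found no blue cap in view at the jar; I did not follow that up.
    - The test grip was off-centre and pushed sideways on the cap with about 33 N for a moment; the cap was still centred afterwards.
    - I did not measure the bystanders again; the arm stayed clear of them as far as I could tell.

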